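# Slide a test cartridge along the rail into the reader's corner pocket

## Task

On the blood reader's loading dock, push the loose test cartridge with your fingertips up flat against the steel rail, then slide it along the rail into the empty corner pocket, the one with the dark reading window, until it is fully home against the end stop. Keep it flat on the dock all the way, do not pick it up, leave everything else where it is, and finish with the hand clear.

Things in the scene. Friction and masses are not known exactly. Their poses are not given: they have to be found in the camera images.
- cartridge: the loose test cartridge: white plastic block 36 x 56 x 16 mm (its x, y, z), 30 to 65 g, top flat with a dark round well and a label; starts flat on the middle of the dock, clear of the rail and turned up to 0.4 rad from it. Origin: centre of its underside. Its long side (y) goes along the rail; either end may lead. It slides with ordinary plastic friction.
- dock: the fixed loading dock: grey plate 195 x 360 mm, 10 mm thick, turned up to 0.25 rad. Origin on the table surface; x away from the robot, y along the rail, z up. In its frame the plate spans x = -85 to +110, y = -180 to +180 mm, its floor at z = 10 mm; no wall at the front (x = -85). Behind the rail, up to x = +107 mm, a console 12 mm above the floor.
- rail (a point): middle of the top edge of the steel rail's face. The rail is straight along the dock's y, its face at dock x = +60 mm looking to the robot's side; it stands 10 mm above the dock floor (lower than a cartridge). A cartridge slid along it while pressed hard against it can jam by friction; pushed square along it, it slides freely.
- stop_left (a point): corner between rail face and end stop at the +y end, at the top of the walls (10 mm above the floor); end stop face at dock y = +160 mm. With a guard lip parallel to the rail (face 39 mm from the rail's, 8 mm thick, 10 mm high, 25 mm long from the stop, then flaring away from the rail for 14 mm more) it makes a pocket, entered only along the rail.
- stop_right (a point): the same corner at the -y end, end stop face at dock y = -160 mm, with the same guard lip. In either pocket a cartridge that is home stands out of the straight lip by 31 mm, so its rear end can be pushed all the way.
- window: the dark reading window, a flat rectangle 28 x 40 mm flush in the floor of the empty pocket, at the left or the right end of the rail. Its origin lies exactly where the cartridge's origin is when it is fully home: 18 mm from the rail face, 28 mm from the end stop, on the dock floor. Axes as the dock's.
- spent: a second cartridge of the same shape (36 x 56 x 16 mm) that lies in the pocket at the other end of the rail and stays there. Origin: centre of its underside.
- jar: a small screw-capped sample jar, 32 mm wide and 45 mm high, standing near the front corner of the dock at its +y end. Origin: centre of its underside.
- syringe: a plastic syringe without needle, 96 mm long, 26 mm wide, 18 mm high, lying along the front edge of the dock at its -y end. Origin: underneath the middle; its y axis runs along it.
- tape: a roll of tape lying flat on the table to the left of the dock, 80 mm across, 25 mm high. Origin: centre of its underside.
- slidebox: a cardboard slide box 82 x 34 x 34 mm on the table to the left of the dock. Origin: centre of its underside.
- pills: an upright amber pill bottle 48 mm wide and 75 mm high on the table to the right of the dock. Origin: centre of its underside.
- dish: a shallow steel dish 110 mm across and 30 mm high on the table to the right of the dock. Origin: centre of its underside.
Not all that is in view belongs to the job. Leave any brown or purple look-alike of the cartridge alone.

How it is judged (in metres and radians):
On the way, in this order (a step that is already met when the one before it is completed fails the run):
1. the cartridge lies flat against the rail, still well short of the pocket (x of cartridge in the frame of dock above 0.0375 m and angle between the y axis of cartridge and the y axis of dock, either way round below 0.12 rad and (y of cartridge in the frame of window above 0.045 m or y of cartridge in the frame of window below -0.045 m)), for 0.1 s.
2. the cartridge has been slid along the rail into the mouth of the window's pocket (y of cartridge in the frame of window between -0.018 and 0.018 m and x of cartridge in the frame of window between -0.005 and 0.003 m), for 0.05 s.
At the end, for the whole second after the job is handed in: The cartridge lies flat and at rest in the pocket with the reading window: its origin within 3 mm of home along the rail, within 4 mm across it, square to the rail within 0.09 rad (x of cartridge in the frame of window between -0.004 and 0.003 m and y of cartridge in the frame of window between -0.003 and 0.003 m and z of cartridge in the frame of dock between 0.007 and 0.0125 m and angle between the y axis of cartridge and the y axis of dock, either way round below 0.09 rad and angle between cartridge's own z axis and vertical below 0.06 rad and linear speed of cartridge below 0.01 m/s); the robot touches nothing.
It fails at once if the cartridge is lifted more than 6 mm off the dock (z of cartridge in the frame of dock above 0.016 m).
It fails at once if the cartridge is tipped by more than 0.3 rad (angle between cartridge's own z axis and vertical above 0.3 rad).
It fails at once if the cartridge leaves the dock (z of cartridge in the frame of dock below 0.004 m).
It fails at once if the cartridge in the other pocket is moved by more than 10 mm (distance of spent from where it was at the start of the episode above 0.01 m).
It fails at once if the jar, syringe, tape, slide box, pill bottle or dish is moved by more than 15 mm (distance of any of jar, syringe, tape, slidebox, pills, dish from where it was at the start of the episode above 0.015 m).
It also fails if it takes over 48 s, if anything falls off the work surface, if the arm or the gripper's body presses on something with over 40 N, if the wrist force passes 120 N, or if a joint passes its speed limit or range.

## Robot

A 7-joint arm with a two-finger parallel gripper is mounted at the origin on the work surface. World frame = base frame: x ahead of the robot, y to its left, z up, the work surface at z = 0. Lengths are in mm, angles in rad, forces in N, time in s.
With the tool pointing down it reaches from about 400 to 875 mm from the base axis. Payload 4.4 kg.
Tool frame: the origin (TCP) lies at the very end of the fingers, on their centre line; the grasp point (between the pads) lies 19 mm behind it (ctrl.grasp_offset is the distance from the TCP to the grasp point, in mm); z points along the fingers, y is the line along which they close (so a half turn about z gives the same grasp; the last joint's range is limited). The gripper opens to 85 mm and grips with 20 to 120 N. Pads are 22 mm wide; open, the fingers measure 114 mm over their backs; the gripper's body (76 mm by 85 mm) begins 54 mm behind the grasp point. The pads swing forward as they close: fully open they stand 13 mm farther back than shut.
Start: joints at [1.215, 0.628, 0.038, 1.517, -0.027, 0.996, -0.02], TCP at [185.772, -622.902, 231.313] pointing down, gripper open.
Joint ranges: [-3.06, 3.06], [-0.37, 2.12], [-1.25, 1.32], [0.18, 2.47], [-1.1, 4.24], [0.23, 1.98], [-2.94, 2.94]. Speed limits (rad/s): [2.57, 2.57, 3.14, 3.14, 3.14, 3.14, 3.14].

## Interface

Orientations are given as [roll, pitch, yaw] about the fixed x, y, z axes, in that order (R = Rz(yaw) Ry(pitch) Rx(roll)).
In Python, from cell import status, cams, ctrl gives the robot as it stands.
- The arm moves only by the tool move_arm, never from a script. Its argument "plan" is a list of rows, each a list of 3 entries, a list of its own where there are three numbers: the shift along the world's x, y, z in mm, then the turn, a rotation vector about the world's x, y, z in degrees, then the opening, from 0 (shut) to 1 (fully open). In form: [[[x, y, z], [wx, wy, wz], gripper], ...]. A call has 1 to 10 rows; each row shifts and turns the commanded pose from where the row before left it; what a row does not reach is not made up. A row lasts 1/8 s, in which the tool goes at most 62.5 mm and 10.7 degrees, less where a joint would pass 70% of its speed; a pose out of reach is approached as far as the arm can. A call with a gripper value outside its range is refused whole. The fingers move at their own pace and stop on an object; the grip force is fixed at half the most. Time passes only in rows, so rows that do not move let the fingers close. It gives the time, the measured TCP pose, the force, the opening and the grip force at its end, in the units of the state.
- status.read_state(): the state, without advancing time (a new reading comes with each control period).
- cams.get_image(name): name is "scene" or "top"; returns the picture (480x640x3 uint8, blue, green, red); there is no depth.
- cams.camera_params(name): a dict with "K" (3x3 intrinsics, pixels), "pose" (4x4, takes a point from camera to world coordinates). Camera axes: x right, y down, z forward; pixel columns grow to the right and rows downward; lengths in mm; the calibration is good to about 2 mm. A picture is of the moment at which its call begins. camera_params takes no time and is no camera call.
- ctrl.finish_job(): hands the job in; it is judged then, once.
The state is a dict: "clock": time; "qpos": joint angles; "qd": joint speeds; "tau": joint torques, N m; "eef_pos": TCP position; "tool_rot": TCP orientation; "force": force on the tool from outside, world axes, zero at the start; "torque": the same for the moment, N m; "width": finger opening in mm; "gripper_force": force on a finger pad.
Only numpy, scipy, OpenCV 4.12 (cv2) and the standard library are available. Lean on these libraries where they do the work, as an engineer would, in place of code of your own. Each camera call takes 0.05 s, during which the arm holds its last target. There are 200 camera calls.

## Working session

There is one attempt and no reset: what is moved stays moved. The work goes in short steps, Python scripts to look and compute and a tool call to move; the robot and the scene stay as the last step left them, time stands still between calls to the robot, and variables do not carry over. Pictures are saved under pics/ and viewed, at most 10 in all, crops included, and the job is handed in when it is done.

Besides the shell and the picture viewer there is one more tool, called after "Emit:" by a JSON object that holds its "fn" and its "kwargs". move_arm: Moves the arm, as the interface text tells. Its arguments: {"type":"object","properties":{"plan":{"type":"array","items":{"type":"array"}}},"required":["plan"]}

```bash
mkdir -p pics; ls; python3 - <<'E'
from cell import status,cams,ctrl
import cv2
for n in("top","scene"):
    cv2.imwrite(f"pics/{n}0.png",cams.get_image(n)); p=cams.camera_params(n); print(n,p["K"],p["pose"])
s=status.read_state(); print(s)
E
```

```text
pics
top [[577.90816889   0.         327.39020571]
 [  0.         577.90816889 242.10870258]
 [  0.           0.           1.        ]] [[ 1.22762528e-01 -9.65326539e-01  2.30378027e-01  2.86344973e+02]
 [-9.92426075e-01 -1.20449974e-01  2.41306736e-02 -1.59611739e+01]
 [ 4.45504769e-03 -2.31595504e-01 -9.72801971e-01  1.32047747e+03]
 [ 0.00000000e+00  0.00000000e+00  0.00000000e+00  1.00000000e+00]]
scene [[500.93664029   0.         317.15439948]
 [  0.         500.93664029 240.14024223]
 [  0.           0.           1.        ]] [[-1.49617950e-01  6.66393133e-01 -7.30434570e-01  1.30767233e+03]
 [ 9.88617954e-01  1.12616815e-01 -9.97596806e-02  1.12619057e+02]
 [ 1.57800487e-02 -7.37046569e-01 -6.75657712e-01  7.37383949e+02]
 [ 0.00000000e+00  0.00000000e+00  0.00000000e+00  1.00000000e+00]]
{'clock': 0.1, 'qpos': array([ 1.21521484,  0.62926287,  0.03842594,  1.51822489, -0.02698233,
        0.99629268, -0.0199798 ]), 'qd': array([-0.00103886, -0.00326142, -0.00017093, -0.001121  ,  0.00088523,
       -0.00106833,  0.00023079]), 'tau': array([ 2.61862420e-03, -5.64527965e+01,  1.23024691e+00, -1.93971705e+01,
        1.11840913e-02,  5.43256203e-03,  1.82433644e-05]), 'eef_pos': array([ 185.61596912, -622.37575893,  230.48849865]), 'tool_rot': array([-3.13992241e+00,  1.99684008e-05,  2.89827524e-01]), 'force': array([-0.50944266, -0.06807867, -0.17789506]), 'torque': array([0.03083671, 0.00746853, 0.00289043]), 'gripper_force': 0.0, 'width': 85.46293709065891}
```

View pics/top0.png

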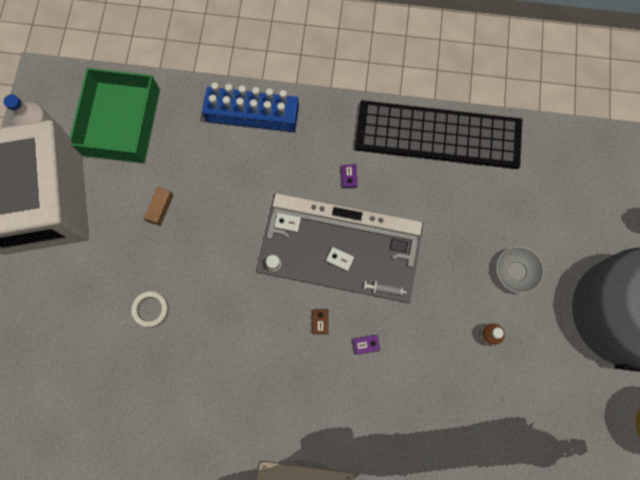

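View pics/scene0.png

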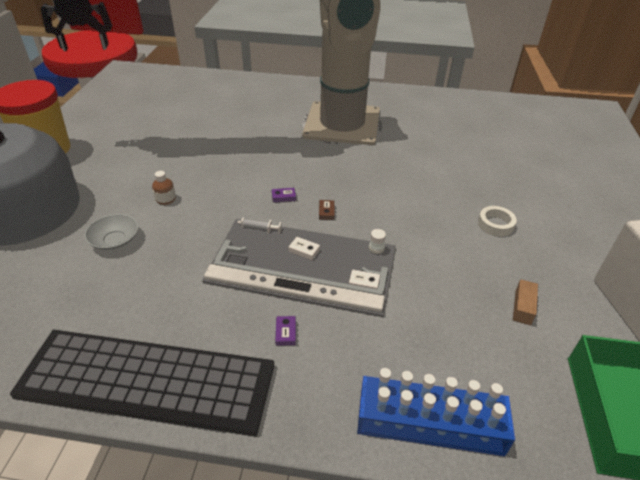

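The window is in the right (-y) pocket, at top (400,245). The spent cartridge is at (288,222) and the loose one at (340,259). I'll crop in for detail and make first measurements.

```bash
cat > h.py <<'E'
import numpy as np,cv2
from cell import status,cams,ctrl
def ray(n,uv,z):
    p=cams.camera_params(n);T=p["pose"];d=T[:3,:3]@np.linalg.inv(p["K"])@[uv[0],uv[1],1];o=T[:3,3]
    return (o+d*(z-o[2])/d[2])[:2]
def proj(n,P):
    p=cams.camera_params(n);T=p["pose"];q=p["K"]@T[:3,:3].T@(np.asarray(P,float)-T[:3,3]);return q[:2]/q[2]
def whites(im,box,thr=150):
    u0,v0,u1,v1=box;c=cv2.resize(im[v0:v1,u0:u1],None,fx=6,fy=6,interpolation=cv2.INTER_CUBIC)
    m=((c.min(2)>thr)*255).astype(np.uint8);m=cv2.morphologyEx(m,cv2.MORPH_CLOSE,np.ones((25,25)))
    out=[]
    for k in cv2.findContours(m,cv2.RETR_EXTERNAL,cv2.CHAIN_APPROX_NONE)[0]:
        if cv2.contourArea(k)>3000: out.append(((cv2.boxPoints(cv2.minAreaRect(k))+.5)/6-.5+[u0,v0]))
    return out
E
python3 - <<'E'
from h import *
im=cv2.imread("pics/top0.png")
c=cv2.resize(im[185:310,250:430],None,fx=4.4,fy=4.4,interpolation=cv2.INTER_CUBIC);cv2.imwrite("pics/topc.png",c)
for b in whites(im,(318,240,362,276)):
    W=np.array([ray("top",p,26) for p in b]);print(b.round(1).tolist(),W.round(1).tolist(),W.mean(0),np.linalg.norm(W-np.roll(W,1,0),axis=1))
im=cv2.imread("pics/scene0.png")
c=cv2.resize(im[210:315,195:405],None,fx=3.8,fy=3.8,interpolation=cv2.INTER_CUBIC);cv2.imwrite("pics/scenec.png",c)
for b in whites(im,(282,230,325,263)):
    W=np.array([ray("scene",p,26) for p in b]);print(b.round(1).tolist(),W.round(1).tolist(),W.mean(0))
E
```

```text
[[325.9, 260.1], [332.1, 246.7], [353.6, 256.6], [347.4, 270.0]] [[550.5, 14.3], [583.4, 4.1], [566.4, -47.5], [533.8, -37.1]] [558.53781088 -16.57054785] [54.05487118 34.3959445  54.35562261 34.25911918]
[[288.4, 246.8], [292.9, 234.6], [319.1, 244.3], [314.7, 256.4]] [[568.7, -47.9], [530.1, -45.8], [550.5, 13.5], [587.8, 9.9]] [559.29416396 -17.56859279]
```

View pics/topc.png

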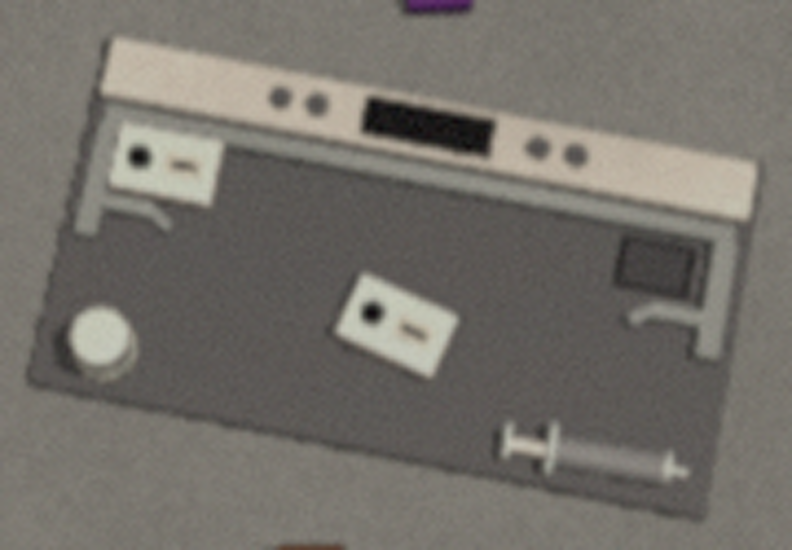

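View pics/scenec.png

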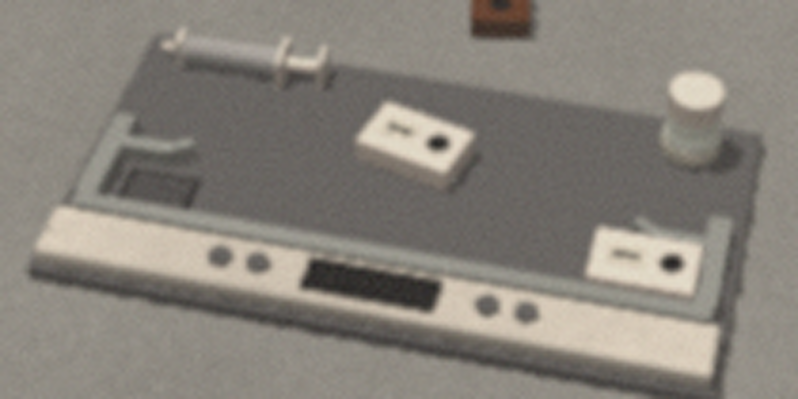

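```bash
python3 - <<'E'
from h import *
f=lambda u,v,s,o:((u+.5)/s-.5+o[0],(v+.5)/s-.5+o[1])
T=lambda u,v:f(u,v,4.4,(250,185)); S=lambda u,v:f(u,v,3.8,(195,210))
obs=[("top",T(30,382),10,-85,180),("top",T(703,520),10,-85,-180),("top",T(107,38),22,107,180),("top",T(757,162),22,107,-180),
("top",T(230,150),20,60,None),("top",T(164.5,164),26,42,132),("top",T(655,263),10,42,-132),
("scene",S(763,135),10,-85,180),("scene",S(158,33),10,-85,-180),("scene",S(643,262),26,42,132),("scene",S(160,188),10,42,-132)]
for cam in(("top",),("scene",),("top","scene")):
    o=[q for q in obs if q[4] is not None and q[0] in cam]
    W=np.array([ray(q[0],q[1],q[2]) for q in o]);D=np.array([q[3:] for q in o],float)
    wc,dc=W.mean(0),D.mean(0);H=(D-dc).T@(W-wc);th=np.arctan2(H[0,1]-H[1,0],H[0,0]+H[1,1])
    R=np.array([[np.cos(th),-np.sin(th)],[np.sin(th),np.cos(th)]]);t=wc-R@dc
    print(cam,th,t.round(1),(((W-t)@R)-D).round(1).tolist())
c=np.array([558.8,-17]);yc=np.array([550.5-566.4,14.3+47.5]);print("cart in dock",(c-t)@R,"rel yaw",np.arctan2(-yc[0],yc[1])-th)
print("rail x",(ray("top",T(230,150),20)-t)@R,(ray("top",T(600,216),20)-t)@R)
for n,uv,z in(("jar",T(100,330),55),("syr",T(600,458),20)): print(n,(ray("top",uv,z)-t)@R)
E
```

```text
('top',) -0.07222498526968725 [577.6 -13.3] [[1.9, -2.1], [-1.0, 0.6], [-1.4, -2.8], [-1.5, 4.8], [0.2, -0.2], [1.8, -0.3]]
('scene',) -0.08912472631122687 [578.4 -14. ] [[-0.5, -0.6], [2.1, 0.9], [0.9, -0.0], [-2.5, -0.2]]
('top', 'scene') -0.0782327075883637 [577.9 -13.4] [[0.5, -2.5], [-0.2, 0.2], [-2.8, -2.1], [-0.7, 5.5], [-1.0, 0.2], [2.3, 0.0], [1.9, -0.2], [0.7, 1.2], [2.8, -1.0], [-3.5, -1.2]]
cart in dock [-18.79339306  -5.04161249] rel yaw 0.330052769107752
rail x [ 57.09586843 100.50786017] [ 61.02302051 -98.34277689]
jar [-58.27909001 141.84570708]
syr [ -65.80892142 -121.13702639]
```

Emit:
{"fn": "move_arm", "kwargs": {"plan": [[[26, 54, 0], [0, 0, -7], 0], [[26, 54, 0], [0, 0, -7], 0], [[26, 54, 0], [0, 0, -7.2], 0], [[26, 54, 0], [0, 0, 0], 0], [[26, 54, 0], [0, 0, 0], 0], [[26, 54, 0], [0, 0, 0], 0], [[26, 54, 0], [0, 0, 0], 0], [[26, 54, 0], [0, 0, 0], 0], [[26, 54, 0], [0, 0, 0], 0], [[26, 54, 0], [0, 0, 0], 0]]}}

```text
clock: 1.35
eef_pos: [446.3, -81.1, 231.3]
tool_rot: [3.141, -0.0, -0.08]
force: [0.9, -0.0, -0.0]
width: -0.3
gripper_force: 0.0
```

Emit:
{"fn": "move_arm", "kwargs": {"plan": [[[30, 34, -30], [0, 0, 0], 0], [[30, 34, -30], [0, 0, 0], 0], [[0, 0, -50], [0, 0, 0], 0], [[0, 0, -50], [0, 0, 0], 0], [[0, 0, -35], [0, 0, 0], 0], [[0, 0, -15], [0, 0, 0], 0], [[0, 0, -5], [0, 0, 0], 0], [[0, 0, 0], [0, 0, 0], 0]]}}

```text
clock: 2.35
eef_pos: [506.4, -15.0, 17.0]
tool_rot: [-3.141, -0.001, -0.08]
force: [-0.3, 0.5, -0.8]
width: 0.2
gripper_force: 0.0
```

Emit:
{"fn": "move_arm", "kwargs": {"plan": [[[10, -0.8, -2], [0, 0, 0], 0], [[8, -0.6, 0], [0, 0, 0], 0], [[7, -0.6, 0], [0, 0, 0], 0], [[7, -0.5, 0], [0, 0, 0], 0], [[7, -0.6, 0], [0, 0, 0], 0], [[7, -0.5, 0], [0, 0, 0], 0], [[7, -0.6, 0], [0, 0, 0], 0], [[7, -0.5, 0], [0, 0, 0], 0], [[7, -0.6, 0], [0, 0, 0], 0], [[4, -0.3, 0], [0, 0, 0], 0]]}}

```text
clock: 3.6
eef_pos: [577.4, -20.6, 14.3]
tool_rot: [3.142, -0.0, -0.08]
force: [0.2, -0.4, 0.2]
width: 0.0
gripper_force: 0.3
```

```bash
python3 - <<'E'
from h import *
for n in("scene","top"):
    im=cams.get_image(n);u,v=proj(n,[590,-18,20]).astype(int)
    c=im[v-40:v+40,u-60:u+60];cv2.imwrite(f"pics/{n}1.png",cv2.resize(c,None,fx=5,fy=5,interpolation=cv2.INTER_CUBIC));print(n,u,v)
a=cv2.imread("pics/scene1.png");b=cv2.imread("pics/top1.png");cv2.imwrite("pics/both1.png",cv2.resize(np.vstack([a,b]),None,fx=.75,fy=.75))
E
```

```text
scene 300 257
top 341 245
```

View pics/both1.png

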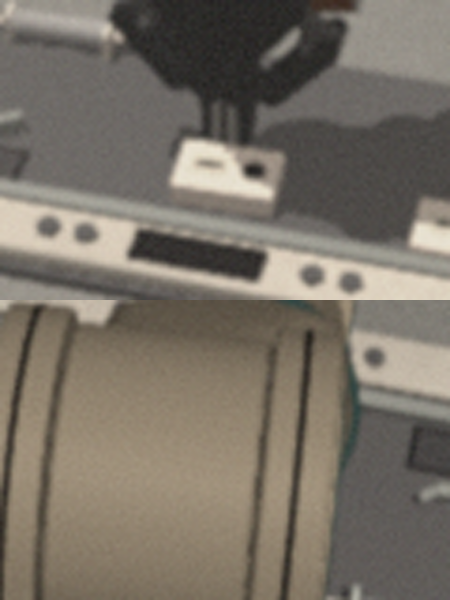

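The scene view shows the cartridge flat, squared by the fingers and parallel to the rail, about 13 mm short of it (crop (228,175)). The top view is hidden by the arm.

Emit:
{"fn": "move_arm", "kwargs": {"plan": [[[5, -0.4, 0], [0, 0, 0], 0], [[4, -0.3, 0], [0, 0, 0], 0], [[2, -0.2, 0], [0, 0, 0], 0], [[1, -0.1, 0], [0, 0, 0], 0]]}}

```text
clock: 4.2
eef_pos: [588.7, -21.5, 14.3]
tool_rot: [3.142, 0.0, -0.08]
force: [-0.7, 1.0, 0.2]
width: 0.1
gripper_force: 0.3
```

Emit:
{"fn": "move_arm", "kwargs": {"plan": [[[1, -0.1, 0], [0, 0, 0], 0], [[1, -0.1, 0], [0, 0, 0], 0], [[1, 0, 0], [0, 0, 0], 0]]}}

```text
clock: 4.58
eef_pos: [590.1, -21.3, 14.1]
tool_rot: [-3.141, 0.003, -0.08]
force: [-4.8, 1.9, 3.8]
width: -0.1
gripper_force: 2.7
```

Emit:
{"fn": "move_arm", "kwargs": {"plan": [[[1, 0, 0], [0, 0, 0], 0], [[1, 0, 0], [0, 0, 0], 0], [[0, 0, 0], [0, 0, 0], 0]]}}

```text
clock: 4.95
eef_pos: [590.5, -20.9, 13.9]
tool_rot: [-3.141, 0.007, -0.08]
force: [-7.7, 2.1, 5.4]
width: 0.1
gripper_force: 3.7
```

```bash
python3 - <<'E'
from h import *
n="scene";im=cams.get_image(n)
for b in whites(im,(285,240,318,262),140):
    W=np.array([ray(n,p,26) for p in b]);print(b.round(1).tolist(),W.round(1).tolist(),W.mean(0))
cv2.imwrite("pics/s2.png",cv2.resize(im[215:300,230:350],None,fx=5,fy=5,interpolation=cv2.INTER_CUBIC))
E
```

```text
(no output)
```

View pics/s2.png

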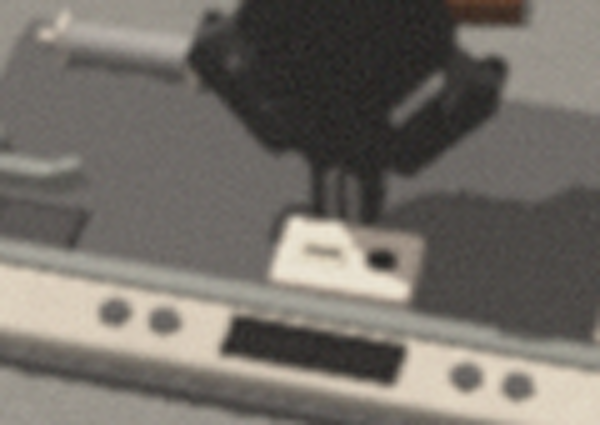

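The cartridge is flat against the rail, with crop corners (270,283), (410,300), (425,233) and (292,213). The forces confirm contact. Next I'll get its y, then retract and go round to its +y end.

```bash
python3 - <<'E'
from h import *
th=-.08;R=np.array([[np.cos(th),-np.sin(th)],[np.sin(th),np.cos(th)]]);t=np.array([577.9,-13.4])
W=np.array([ray("scene",((u+.5)/5+229.5,(v+.5)/5+214.5),26) for u,v in((270,283),(410,300),(425,233),(292,213))])
print(((W-t)@R).round(1).tolist(),((W-t)@R).mean(0)); print((status.read_state()["eef_pos"][:2]-t)@R)
g=lambda x,y:(R@[x,y]+t).round(1)
print(g(-10,-6),g(-10,50),g(42,50),g(42,40),g(42,-90))
E
```

```text
[[63.3, -25.6], [58.9, 30.0], [21.4, 27.1], [23.4, -27.8]] [41.73070171  0.92980972]
[13.09670667 -6.4194751 ]
[567.5 -18.6] [571.9  37.2] [623.8  33.1] [623.   23.1] [ 612.6 -106.5]
```

Emit:
{"fn": "move_arm", "kwargs": {"plan": [[[-8, 0.6, 0], [0, 0, 0], 0], [[-16, 1.3, 0], [0, 0, 0], 0], [[0, 0, 25], [0, 0, 0], 0], [[0, 0, 30], [0, 0, 0], 0]]}}

```text
clock: 5.5
eef_pos: [570.1, -20.1, 69.6]
tool_rot: [3.141, -0.001, -0.081]
force: [-0.2, 1.1, 0.2]
width: 0.1
gripper_force: 0.0
```

Emit:
{"fn": "move_arm", "kwargs": {"plan": [[[10, 30, 0], [0, 0, 0], 0], [[22, 28, 0], [0, 0, 0], 0], [[22, -1.5, 0], [0, 0, 0], 0], [[0, 0, 0], [0, 0, 0], 0], [[0, 0, -25], [0, 0, 0], 0], [[0, 0, -20], [0, 0, 0], 0], [[0, 0, -9], [0, 0, 0], 0], [[0, 0, 0], [0, 0, 0], 0]]}}

```text
clock: 6.5
eef_pos: [623.1, 36.4, 14.6]
tool_rot: [3.141, 0.001, -0.081]
force: [0.7, -0.4, 1.8]
width: 0.1
gripper_force: 0.0
```

```bash
python3 - <<'E'
from h import *
n="scene";im=cams.get_image(n)
cv2.imwrite("pics/s3.png",cv2.resize(im[215:305,230:370],None,fx=5,fy=5,interpolation=cv2.INTER_CUBIC))
E
```

```text
(no output)
```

View pics/s3.png

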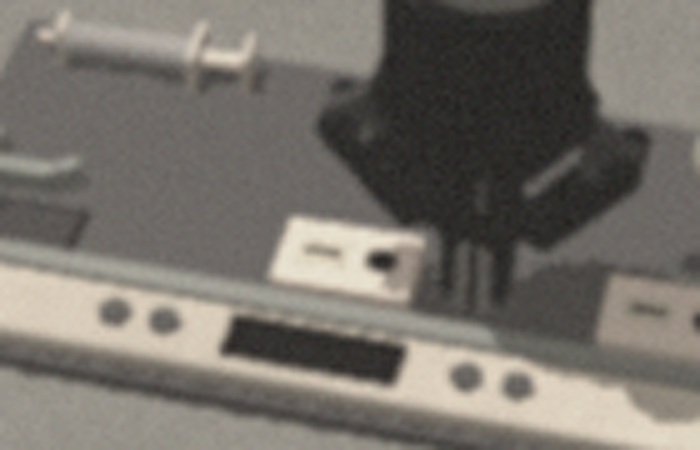

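The cartridge is still against the rail, and the fingers stand just behind its +y end (crop (470,270)). Now I'll slide it.

Emit:
{"fn": "move_arm", "kwargs": {"plan": [[[-0.4, -5, 0], [0, 0, 0], 0], [[-0.8, -9, 0], [0, 0, 0], 0], [[-0.7, -9, 0], [0, 0, 0], 0], [[-0.7, -9, 0], [0, 0, 0], 0], [[-0.7, -9, 0], [0, 0, 0], 0], [[-0.7, -9, 0], [0, 0, 0], 0], [[-0.8, -9, 0], [0, 0, 0], 0], [[-0.7, -9, 0], [0, 0, 0], 0], [[-0.7, -9, 0], [0, 0, 0], 0], [[0, 0, 0], [0, 0, 0], 0]]}}

```text
clock: 7.8
eef_pos: [617.6, -41.8, 15.5]
tool_rot: [3.141, -0.0, -0.081]
force: [1.1, 0.1, 1.3]
width: -0.1
gripper_force: 0.3
```

```bash
python3 - <<'E'
from h import *
n="scene";im=cams.get_image(n)
cv2.imwrite("pics/s4.png",cv2.resize(im[215:305,200:340],None,fx=5,fy=5,interpolation=cv2.INTER_CUBIC))
E
```

```text
(no output)
```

View pics/s4.png

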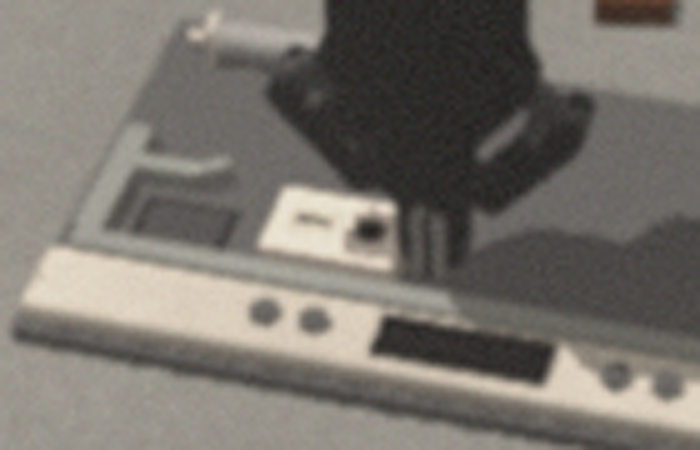

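The cartridge is still square on the rail (crop (330,230)), heading for the pocket mouth, with about 64 mm left.

Emit:
{"fn": "move_arm", "kwargs": {"plan": [[[-0.5, -6, 0], [0, 0, 0], 0], [[-0.5, -6, 0], [0, 0, 0], 0], [[-0.4, -6, 0], [0, 0, 0], 0], [[-0.5, -6, 0], [0, 0, 0], 0], [[-0.5, -6, 0], [0, 0, 0], 0], [[-0.4, -6, 0], [0, 0, 0], 0], [[-0.5, -6, 0], [0, 0, 0], 0], [[-0.5, -6, 0], [0, 0, 0], 0], [[-0.4, -5, 0], [0, 0, 0], 0], [[-0.3, -3, 0], [0, 0, 0], 0]]}}

```text
clock: 9.1
eef_pos: [613.0, -96.8, 15.3]
tool_rot: [3.141, -0.0, -0.081]
force: [0.8, 0.2, 0.9]
width: -0.4
gripper_force: 0.1
```

Emit:
{"fn": "move_arm", "kwargs": {"plan": [[[-0.2, -2, 0], [0, 0, 0], 0], [[-0.2, -2, 0], [0, 0, 0], 0], [[-0.1, -2, 0], [0, 0, 0], 0], [[-0.1, -1, 0], [0, 0, 0], 0], [[-0.1, -1, 0], [0, 0, 0], 0], [[0, -1, 0], [0, 0, 0], 0]]}}

```text
clock: 9.85
eef_pos: [612.4, -105.3, 15.3]
tool_rot: [-3.142, -0.0, -0.08]
force: [-0.4, 0.3, -0.1]
width: 0.2
gripper_force: 0.2
```

Emit:
{"fn": "move_arm", "kwargs": {"plan": [[[-0.1, -1, 0], [0, 0, 0], 0], [[-0.1, -1, 0], [0, 0, 0], 0], [[0, -1, 0], [0, 0, 0], 0], [[0, 0, 0], [0, 0, 0], 0]]}}

```text
clock: 10.35
eef_pos: [612.1, -107.6, 15.3]
tool_rot: [-3.141, 0.0, -0.08]
force: [0.1, 1.8, 0.0]
width: -0.1
gripper_force: 1.1
```

Emit:
{"fn": "move_arm", "kwargs": {"plan": [[[0, -1, 0], [0, 0, 0], 0], [[-0.1, -1, 0], [0, 0, 0], 0], [[0, -1, 0], [0, 0, 0], 0], [[0, 0, 0], [0, 0, 0], 0]]}}

```text
clock: 10.85
eef_pos: [612.0, -107.9, 15.3]
tool_rot: [-3.138, 0.001, -0.078]
force: [-0.3, 6.6, 0.8]
width: -0.0
gripper_force: 3.7
```

The force rose to 6.6 N with no further travel, so it is against the stop. I'll back off and check.

Emit:
{"fn": "move_arm", "kwargs": {"plan": [[[0.6, 8, 0], [0, 0, 0], 0], [[1, 10, 0], [0, 0, 0], 0], [[0, 0, 30], [0, 0, 0], 0], [[0, 0, 50], [0, 0, 0], 0], [[0, 0, 60], [0, 0, 0], 0], [[-30, 50, 20], [0, 0, 0], 0], [[-30, 50, 0], [0, 0, 0], 0], [[-30, 50, 0], [0, 0, 0], 0], [[-30, 50, 0], [0, 0, 0], 0], [[-20, 50, 0], [0, 0, 0], 0]]}}

```text
clock: 12.1
eef_pos: [472.5, 157.8, 175.6]
tool_rot: [3.141, -0.001, -0.081]
force: [0.6, 0.2, -0.6]
width: 0.0
gripper_force: 0.0
```

```bash
python3 - <<'E'
from h import *
a=cams.get_image("scene");b=cams.get_image("top")
A=cv2.resize(a[220:290,195:315],None,fx=5,fy=5,interpolation=cv2.INTER_CUBIC)
u,v=np.array(proj("top",[608,-150,20])).astype(int);print(u,v)
B=cv2.resize(b[v-25:v+25,u-60:u+60],None,fx=5,fy=5,interpolation=cv2.INTER_CUBIC)
cv2.imwrite("pics/end.png",np.vstack([A,B][:2]))
E
```

```text
399 245
```

View pics/end.png

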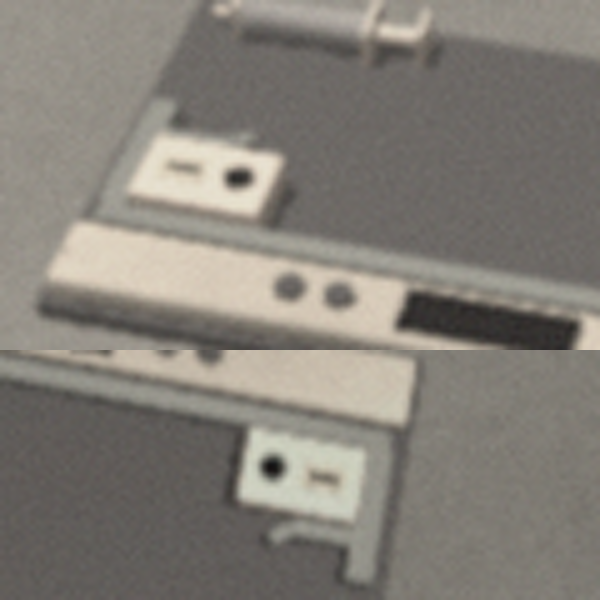

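Both views show the cartridge flush against the end stop and square inside the pocket (scene crop (205,175), top crop (300,475)). The syringe hasn't moved and the hand is clear.

```bash
python3 -c "
from cell import ctrl
print(ctrl.finish_job())"
```

```text
the job is handed in; nothing more can be done
None
```

The job is handed in, though no verdict came back: the cartridge was pushed flat to the rail, slid along it into the window pocket and home against the end stop, and the hand is clear.

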